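# Run the mosaic strip out over the stand's edge and hold it

## Robot

A 6-joint arm with a two-finger parallel gripper is mounted at the origin on the work surface. World frame = base frame: x ahead of the robot, y to its left, z up, the work surface at z = 0. Lengths are in m, angles in rad, forces in N, time in s.
With the tool pointing down it reaches from about 0.275 to 0.975 m from the base axis. Payload 8.4 kg.
Tool frame: the origin (TCP) lies at the very end of the fingers, on their centre line; the grasp point (between the pads) lies 19 mm behind it; z points along the fingers, y is the line along which they close (so a half turn about z gives the same grasp; the last joint's range is limited). The gripper opens to 92 mm and grips with 3 to 60 N. Pads are 20 mm wide; open, the fingers measure 128 mm over their backs; the gripper's body (75 mm by 189 mm) begins 69 mm behind the grasp point.
Start: joints at [-1.309, 0.353, 1.633, -0, 1.155, -0.002], TCP at [0.163, -0.603, 0.215] pointing down, gripper open.
Joint ranges: [-2.63, 2.63], [-0.92, 2.1], [0.06, 2.66], [-1.3, 4.44], [0, 2.69], [-3.02, 3.02]. Speed limits (rad/s): [2.22, 2.22, 2.79, 3.14, 3.14, 3.14].

## Interface

Orientations are given as a 3x3 rotation matrix whose columns are the frame's x, y, z axes.
In Python, from station import bot, eyes gives the robot as it stands.
- The arm moves only by the tool play_rows, never from a script. Its argument "motion" is a list of rows, each an object of numbers: "rx", "ry", "rz": the turn, a rotation vector about the tool's x, y, z in units of 5 degrees (1.0 is 5 degrees); "tx", "ty", "tz": the shift along the tool's x, y, z in mm; "fingers": the finger opening in mm, from 0 to 91.9. In form: [{"rx": .., "ry": .., "rz": .., "tx": .., "ty": .., "tz": .., "fingers": ..}, ...]. A call has 1 to 8 rows; each row is the pose to reach, as a shift and turn from the pose commanded when the call began, along the tool's axes at that moment; what a row does not reach only later rows make up. A row lasts 1/8 s, in which the tool goes at most 62.5 mm and 10.7 degrees, less where a joint would pass 70% of its speed; a pose out of reach is approached as far as the arm can. A call with a gripper value outside its range is refused whole. The fingers move at their own pace and stop on an object; the grip force is fixed at half the most. Time passes only in rows, so rows that repeat a pose let the fingers close. It gives the time, the measured TCP pose, the force, the opening and the grip force at its end, in the units of the state.
- bot.sense(): the state, without advancing time (a new reading comes with each control period).
- eyes.get_image(name): name is "side" or "top"; returns (picture, depth): 400x640x3 uint8, red, green, blue; 400x640 float32, m along the optical axis (not along the pixel's ray), 0 where there is no reading.
- eyes.calibration(name): a dict with "intrinsics" (3x3 intrinsics, pixels), "position" and "attitude" of the camera in the world. Camera axes: x right, y down, z forward; pixel columns grow to the right and rows downward; lengths in m; the calibration is good to about 2 mm. A picture is of the moment at which its call begins. calibration takes no time and is no camera call.
- bot.close_job(): hands the job in; it is judged then, once.
The state is a dict: "time_s": time; "joints": joint angles; "qd": joint speeds; "tau": joint torques, N m; "tool_pos": TCP position; "tool_rot": TCP orientation; "force": force on the tool from outside, world axes, zero at the start; "torque": the same for the moment, N m; "gripper_width": opening from 0.0 (shut) to 1.0 (fully open); "gripper_force": force on a finger pad.
Only numpy, scipy, OpenCV 4.12 (cv2) and the standard library are available. Lean on these libraries where they do the work, as an engineer would, in place of code of your own. Each camera call takes 0.05 s, during which the arm holds its last target. There are 200 camera calls.

## Task

Slide the mosaic strip lengthwise along the low wooden stand, straight out over the stand's edge towards the upright steel marker, until its leading end is level with the marker post; more than half of it then hangs out, so keep hold of it so that it stays level on the stand and does not tip. The setting is fresh: grip it gently (about 10 N, never more than 20 N on a finger), do not lift it off the stand, and leave the bare board, the marker and everything else alone. Finish while still holding the strip out there.

Things in the scene. Friction and masses are not known exactly. Their poses are not given: they have to be found in the camera images.
- stand: low fixed wooden stand, 240 mm (its x) by 300 mm (its y), flat top 80 mm above the work surface; origin at the centre of its underside, on the work surface; z up. The boards lie along its y axis; its +y edge (150 mm from the origin) faces the marker and is the edge to slide over
- panel: the mosaic strip: loose wooden board 50 mm wide (its x), 300 long (its y), 18 thick, a 36 mm wide, 5.5 mm high layer of stone tesserae along its top; about 0.3 kg, evenly spread. Origin: centre of its underside; +y points to the leading end, at the marker. It lies in either lane, 55 mm left or right of the stand's middle line. Take it by its bare wooden sides near the tail (-y)
- panel_end (a point): middle of the top edge of the strip's leading end (150 mm along +y from the strip's origin, 18 mm above its underside)
- bare_board: plain wooden board without mosaic, 50 x 240 x 18 mm, loose, lying on the stand in the other lane; leave it alone. Origin at the centre of its underside, long side along its y
- marker: fixed steel marker on the work surface beyond the stand's +y edge, on the stand's middle line: round foot 56 mm across, 12 mm high, with an upright round post 10 mm across, 135 mm tall. Boards pass beside the post with about 25 mm to spare. Origin under its centre
- marker_post (a point): on the axis of the marker post, at the height of the strip's wooden top (98 mm above the work surface). The leading end is to be level with it as seen along the stand's x axis, that is at the same y in the stand's frame
- jar: white closed jar, 56 mm across, 75 mm high, loose, beside the path of the overhang; leave it. Origin at the centre of its underside
- bowl: grey bowl of tesserae, 90 mm across, 45 mm high, loose, on the table below the overhang's path (the strip passes 35 mm above it); leave it. Origin at the centre of its underside
- sprayer: white pump sprayer with green collar, 120 mm across, 245 mm high, loose, far left; leave it. Origin at the centre of its underside
- hammer: hammer lying on the table at the left; leave it. Origin under it
- spatula: spatula lying beyond the stand; leave it. Origin under it
- brush: brush lying at the right; leave it. Origin under it
- tile_stack: stack of four terracotta tiles, 100 x 100 x 36 mm, at the right; leave it. Origin at the centre of its underside

How it is judged:
At the end, for the whole second after the job is handed in: Leading end within 8 mm of level with the marker post along the stand's y; strip within 0.12 rad of straight, tilt under 0.06 rad, its middle within 7 mm of the stand's top height, at rest, held by the fingers (over 1 N), touching neither marker nor bare board (y of panel_end in the frame of stand above 0.3 m and y of panel_end in the frame of marker_post between -0.008 and 0.008 m and angle between the y axis of panel and the y axis of stand, either way round below 0.12 rad and angle between panel's own z axis and vertical below 0.06 rad and z of panel in the frame of stand between 0.073 and 0.087 m and linear speed of panel below 0.02 m/s and contact force between the fingers and panel above 1 N and contact force between panel and marker below 0.2 N and contact force between panel and bare_board below 0.2 N); the arm keeps its last pose, push and grip.
It fails at once if the strip is squeezed or pressed hard (over 50 N in all between fingers and strip) (contact force between the fingers and panel above 50 N).
It fails at once if the strip is lifted off the stand (its middle more than 15 mm above the top) (z of panel in the frame of stand above 0.095 m).
It fails at once if the strip tips by more than about 10 degrees (angle between panel's own z axis and vertical above 0.18 rad).
It fails at once if the marker is pushed (over 5 N) (contact force between anything else and marker above 5 N).
It fails at once if the bare board or another bystander is moved by more than 15 mm (distance of any of bare_board, jar, bowl, sprayer, hammer, spatula, brush, tile_stack from where it was at the start of the episode above 0.015 m).
It also fails if it takes over 32 s, if anything falls off the work surface, if the arm or the gripper's body presses on something with over 40 N, if the wrist force passes 120 N, or if a joint passes its speed limit or range.

## Working session

There is one attempt and no reset: what is moved stays moved. The work goes in short steps, Python scripts to look and compute and a tool call to move; the robot and the scene stay as the last step left them, time stands still between calls to the robot, and variables do not carry over. Pictures are saved under pics/ and viewed, at most 10 in all, crops included, and the job is handed in when it is done.

Besides the shell and the picture viewer there is one more tool, called after ">>>" in YAML: its name, and indented under it one key for each argument. play_rows: Moves the arm, as the interface text tells. Its arguments: {"type":"object","properties":{"motion":{"type":"array"}},"required":["motion"]}

```bash
mkdir -p pics
cat > h.py <<'E'
import numpy as np, cv2
from station import bot, eyes
def snap(n,f):
    im,d=eyes.get_image(n); cv2.imwrite(f'pics/{f}.png',im[:,:,::-1]); np.save(f'pics/{f}.npy',d); return im,d
def pt(n,d,u,v):
    c=eyes.calibration(n); K=np.array(c['intrinsics']); R=np.array(c['attitude']); p=np.array(c['position'])
    z=np.median(d[v-1:v+2,u-1:u+2])
    return p+R@(np.linalg.inv(K)@[u,v,1]*z)
def ray(n,u,v,h):
    c=eyes.calibration(n); K=np.array(c['intrinsics']); R=np.array(c['attitude']); p=np.array(c['position'])
    r=R@(np.linalg.inv(K)@[u,v,1]); return p+r*(h-p[2])/r[2]
E
python3 - <<'E'
from h import *
snap('top','t0'); snap('side','s0')
for n in('top','side'): print(eyes.calibration(n))
print(bot.sense())
E
```

```text
{'intrinsics': array([[436.35571286,   0.        , 325.83454314],
       [  0.        , 436.35571286, 196.38764858],
       [  0.        ,   0.        ,   1.        ]]), 'position': array([ 0.37188795, -0.00179718,  1.27248771]), 'attitude': array([[ 0.00573934, -0.98922042,  0.14632161],
       [-0.99977036, -0.00265521,  0.02126433],
       [-0.02064659, -0.14641005, -0.9890085 ]])}
{'intrinsics': array([[378.17601325,   0.        , 320.57938114],
       [  0.        , 378.17601325, 200.7575457 ],
       [  0.        ,   0.        ,   1.        ]]), 'position': array([0.00627309, 0.79384373, 0.87691392]), 'attitude': array([[-0.80876759, -0.38146417,  0.44763833],
       [-0.5881256 ,  0.52223289, -0.61756059],
       [ 0.00180578, -0.76273055, -0.64671388]])}
{'time_s': 0.1, 'joints': array([-1.30941316e+00,  3.53561856e-01,  1.63405807e+00,  5.53539397e-06,
        1.15522282e+00, -2.42712472e-03]), 'qd': array([-0.00057637, -0.00113923, -0.00173664,  0.0021347 ,  0.00090035,
       -0.00012796]), 'tau': array([-1.46339604e-03, -5.94910026e+01, -3.34931159e+01,  6.98356912e-02,
        1.83268602e-02, -4.37194626e-05]), 'tool_pos': array([ 0.16284362, -0.60294245,  0.21395014]), 'tool_rot': array([[ 9.65403998e-01,  2.60758545e-01, -3.18154083e-04],
       [ 2.60758739e-01, -9.65403241e-01,  1.20894431e-03],
       [ 8.09557466e-06, -1.25008112e-03, -9.99999219e-01]]), 'force': array([0.04824478, 0.09054106, 0.70591251]), 'torque': array([ 0.11057937, -0.00089661,  0.01307475]), 'gripper_force': 0.0, 'gripper_width': 0.9959504428371215}
```

View pics/t0.png

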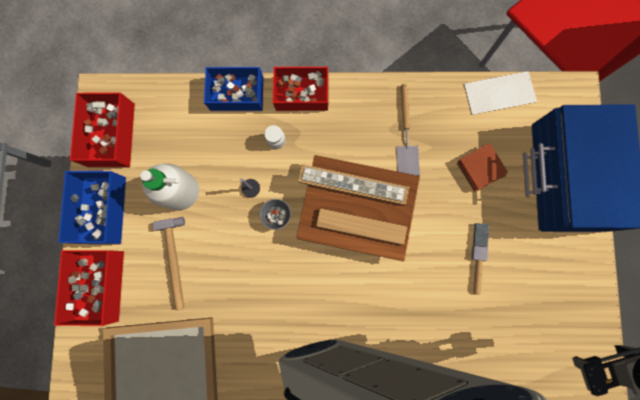

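View pics/s0.png

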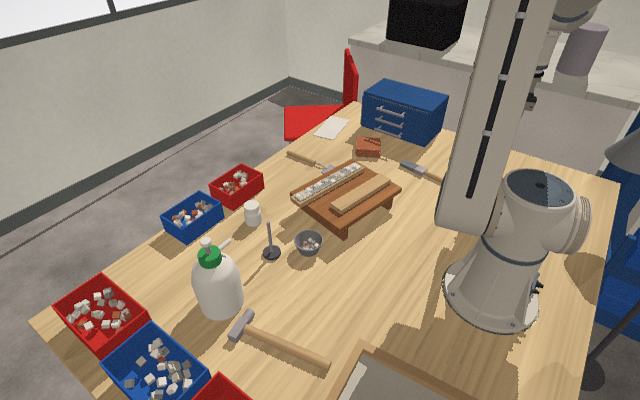

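The top view shows the strip with mosaic from about (300,172) to (408,195), the bare board from (315,220) to (407,235), the marker near (249,187), the bowl at (275,214) and the jar at (275,136). I'll enlarge this area.

Run:
```python
import cv2
a=cv2.imread('pics/t0.png')[140:270,225:425]
cv2.imwrite('pics/t0c.png',cv2.resize(a,None,fx=4,fy=4,interpolation=cv2.INTER_CUBIC))
```

```text
(no output)
```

View pics/t0c.png

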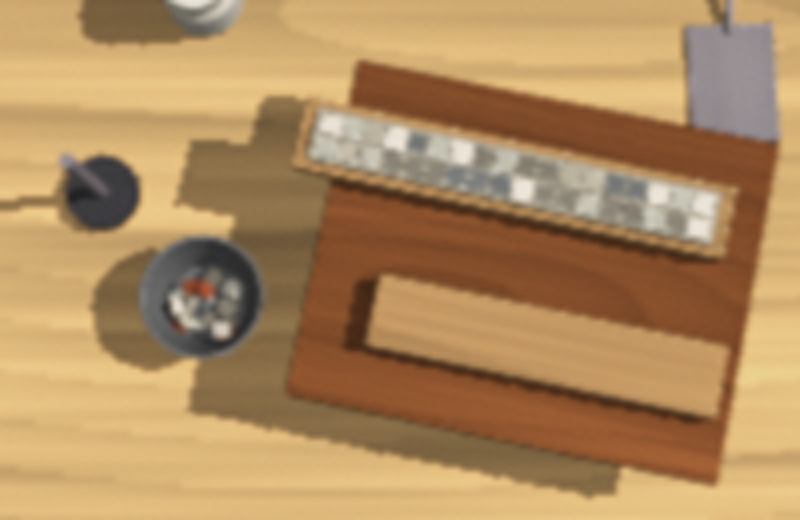

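The crop shows the strip's wooden corners at (312,100), (293,165), (719,257) and (737,187), the stand's top corners at (358,62), (777,142), (716,483) and (288,393), the marker's foot at (101,192) and the post's top at (67,160).

```bash
cat > m.py <<'E'
from h import *
C=lambda q,h:np.array([ray('top',225+(u+.5)/4-.5,140+(v+.5)/4-.5,h) for u,v in q])[:,:2]
S=C([(358,62),(777,142),(716,483),(288,393)],.08)
P=C([(312,100),(737,187),(719,257),(293,165)],.098)
F=C([(101,192)],.012)[0]; T=C([(67,160)],.135)[0]
B=C([(381,275),(729,345),(717,417),(368,347)],.098)
E
python3 - <<'E'
from m import *
for n,q in(('stand',S),('panel',P),('board',B)):
    y=(q[0]+q[3]-q[1]-q[2])/2
    print(n,'c',q.mean(0).round(4),'len',np.linalg.norm(q[0]-q[1]).round(4),np.linalg.norm(q[3]-q[2]).round(4),'wid',np.linalg.norm(q[0]-q[3]).round(4),np.linalg.norm(q[1]-q[2]).round(4),'ydir',np.degrees(np.arctan2(y[1],y[0])).round(2))
print('foot',F,'post',T)
d=np.load('pics/t0.npy')
for u,v in [(225+520//4,140+187//4),(225+550//4,140+345//4),(225+300//4,140+380//4+0),(225+101//4,140+205//4)]: print(pt('top',d,u,v).round(4))
y=(S[0]+S[3]-S[1]-S[2]);y/=np.linalg.norm(y);o=S.mean(0);x=np.array([y[1],-y[0]])
L=lambda p:np.array([(p-o)@x,(p-o)@y]).round(4)
print('stand frame: panel',L(P.mean(0)),'lead',L((P[0]+P[3])/2),'board',L(B.mean(0)),'foot',L(F),'post',L(T), 'y',y)
print('grasp pt', P.mean(0)-.12*y)
E
```

```text
stand c [ 0.5205 -0.0651] len 0.2965 0.2957 wid 0.236 0.2386 ydir 78.73
panel c [ 0.5805 -0.0508] len 0.2964 0.2961 wid 0.0472 0.0498 ydir 78.04
board c [ 0.4652 -0.0732] len 0.2386 0.2378 wid 0.0496 0.0489 ydir 78.83
foot [0.583819   0.24883768] post [0.58467504 0.24776857]
[ 0.5732 -0.0556  0.1053]
[ 0.4654 -0.0743  0.0982]
[0.4416 0.0938 0.0795]
[0.5738 0.2481 0.012 ]
stand frame: panel [0.056  0.0257] lead [0.0578 0.1738] board [-0.0526 -0.0188] foot [0.0008 0.3202] post [0.0018 0.3193] y [0.19540584 0.98072247]
grasp pt [ 0.55701562 -0.16848693]
```

>>> play_rows:
  motion:
    - {"tx": 40, "ty": -25, "tz": 0, "rx": 0, "ry": 0, "rz": -1.6, "fingers": 91.9}
    - {"tx": 90, "ty": -58, "tz": 0, "rx": 0, "ry": 0, "rz": -3.2, "fingers": 91.9}
    - {"tx": 140, "ty": -90, "tz": 0, "rx": 0, "ry": 0, "rz": -4.8, "fingers": 91.9}
    - {"tx": 190, "ty": -122, "tz": 0, "rx": 0, "ry": 0, "rz": -6.4, "fingers": 91.9}
    - {"tx": 240, "ty": -154, "tz": 0, "rx": 0, "ry": 0, "rz": -8, "fingers": 91.9}
    - {"tx": 290, "ty": -186, "tz": 0, "rx": 0, "ry": 0, "rz": -9.6, "fingers": 91.9}
    - {"tx": 340, "ty": -218, "tz": 0, "rx": 0, "ry": 0, "rz": -11.2, "fingers": 91.9}
    - {"tx": 385, "ty": -247, "tz": 0, "rx": 0, "ry": 0, "rz": -12.7, "fingers": 91.9}

```text
time_s: 1.1
tool_pos: [0.4713, -0.2627, 0.2145]
tool_rot: [[0.193, 0.981, -0.0], [0.981, -0.193, 0.0], [0.0, -0.0, -1.0]]
force: [-0.0, -0.8, 0.2]
gripper_width: 0.996
gripper_force: 0.0
```

```bash
cat > go.py <<'E'
from m import *
import sys
s=bot.sense(); R=np.array(s['tool_rot']); p=np.array(s['tool_pos'])
y=(S[0]+S[3]-S[1]-S[2]);y/=np.linalg.norm(y)
g=np.r_[P.mean(0)-.12*y,float(sys.argv[1])]
X=np.array([y[1],-y[0],0]);Z=np.array([0,0,-1.]);Y=np.cross(Z,X)
Rt=np.c_[np.cross(X,Z),X,Z]
from scipy.spatial.transform import Rotation as Ro
print('pos',p.round(4),'t',s['time_s'],'shift mm',(R.T@(g-p)*1e3).round(1),'rot/5deg',(np.degrees(Ro.from_matrix(R.T@Rt).as_rotvec())/5).round(2),'f',s['force'].round(2),'w',s['gripper_width']*91.9 if 1 else 0,'gf',s['gripper_force'])
E
python3 go.py .14
```

```text
pos [ 0.4713 -0.2627  0.2145] t 1.1 shift mm [109.   66.   74.5] rot/5deg [-0.   -0.    0.03] f [-0.02 -0.78  0.22] w 91.51294098618443 gf 0.0
```

>>> play_rows:
  motion:
    - {"tx": 35, "ty": 21, "tz": 15, "rx": 0, "ry": 0, "rz": 0, "fingers": 91.9}
    - {"tx": 75, "ty": 45, "tz": 40, "rx": 0, "ry": 0, "rz": 0, "fingers": 91.9}
    - {"tx": 109, "ty": 66, "tz": 65, "rx": 0, "ry": 0, "rz": 0, "fingers": 91.9}
    - {"tx": 109, "ty": 66, "tz": 74, "rx": 0, "ry": 0, "rz": 0, "fingers": 91.9}
    - {"tx": 109, "ty": 66, "tz": 74, "rx": 0, "ry": 0, "rz": 0, "fingers": 91.9}

```text
time_s: 1.72
tool_pos: [0.5554, -0.1708, 0.1398]
tool_rot: [[0.197, 0.98, -0.002], [0.98, -0.197, 0.0], [-0.0, -0.002, -1.0]]
force: [1.0, -0.3, 0.4]
gripper_width: 1.0
gripper_force: 0.0
```

```bash
python3 go.py .085
python3 - <<'E'
from h import *
a,d=snap('top','t1'); b,e=snap('side','s1')
f=lambda q:cv2.resize(q[:,:,::-1],(800,560),interpolation=cv2.INTER_CUBIC)
cv2.imwrite('pics/t1c.png',f(a[140:280,250:450]))
cv2.imwrite('pics/s1c.png',f(b[130:270,250:450]))
E
```

```text
pos [ 0.5554 -0.1708  0.1398] t 1.725 shift mm [ 2.6  1.2 54.8] rot/5deg [-0.03  0.   -0.02] f [ 0.99 -0.26  0.36] w 91.90861607226144 gf 0.0
```

View pics/s1c.png

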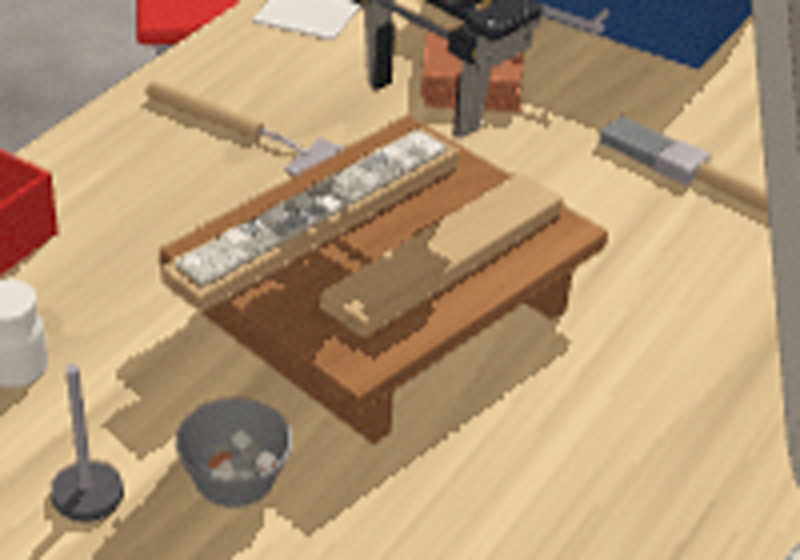

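View pics/t1c.png

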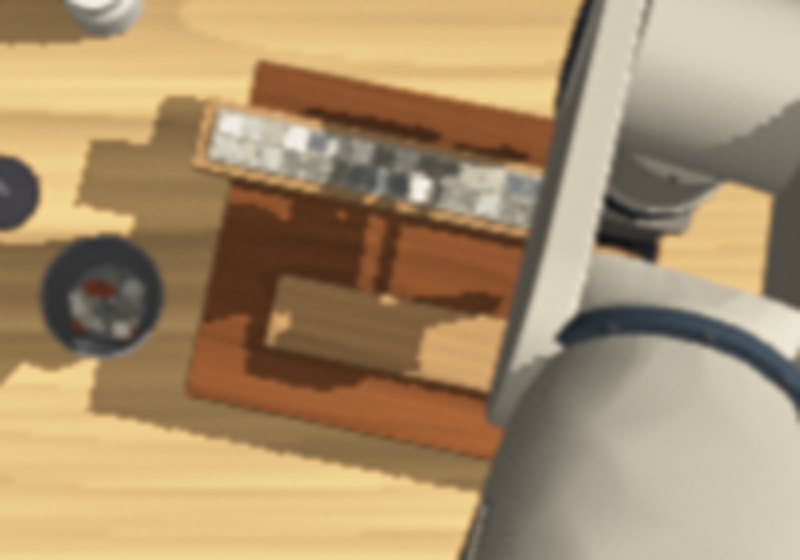

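The side crop shows the open fingertips at (380,85) and (468,130), straddling the strip's tail line. The top crop shows the strip and board unmoved, so I'll descend.

>>> play_rows:
  motion:
    - {"tx": 3, "ty": 1, "tz": 15, "rx": 0, "ry": 0, "rz": 0, "fingers": 91.9}
    - {"tx": 3, "ty": 1, "tz": 30, "rx": 0, "ry": 0, "rz": 0, "fingers": 85}
    - {"tx": 3, "ty": 1, "tz": 42, "rx": 0, "ry": 0, "rz": 0, "fingers": 78}
    - {"tx": 3, "ty": 1, "tz": 50, "rx": 0, "ry": 0, "rz": 0, "fingers": 70}
    - {"tx": 3, "ty": 1, "tz": 55, "rx": 0, "ry": 0, "rz": 0, "fingers": 64}
    - {"tx": 3, "ty": 1, "tz": 55, "rx": 0, "ry": 0, "rz": 0, "fingers": 60}
    - {"tx": 3, "ty": 1, "tz": 55, "rx": 0, "ry": 0, "rz": 0, "fingers": 58}
    - {"tx": 3, "ty": 1, "tz": 55, "rx": 0, "ry": 0, "rz": 0, "fingers": 58}

```text
time_s: 2.82
tool_pos: [0.5583, -0.168, 0.086]
tool_rot: [[0.197, 0.98, 0.001], [0.98, -0.197, -0.0], [-0.0, 0.001, -1.0]]
force: [-0.1, -0.2, 0.1]
gripper_width: 0.63
gripper_force: 0.0
```

```bash
python3 go.py .085
```

```text
pos [ 0.5583 -0.168   0.086 ] t 2.825 shift mm [-0.7 -1.2  1. ] rot/5deg [ 0.01  0.   -0.02] f [-0.06 -0.21  0.06] w 57.928982339374826 gf 0.0
```

Position tracking is good, so I'll close in small steps and watch the grip force.

>>> play_rows:
  motion:
    - {"tx": 0, "ty": -1, "tz": 1, "rx": 0, "ry": 0, "rz": 0, "fingers": 55}
    - {"tx": 0, "ty": -1, "tz": 1, "rx": 0, "ry": 0, "rz": 0, "fingers": 53}
    - {"tx": 0, "ty": -1, "tz": 1, "rx": 0, "ry": 0, "rz": 0, "fingers": 51.5}
    - {"tx": 0, "ty": -1, "tz": 1, "rx": 0, "ry": 0, "rz": 0, "fingers": 50.5}
    - {"tx": 0, "ty": -1, "tz": 1, "rx": 0, "ry": 0, "rz": 0, "fingers": 50}
    - {"tx": 0, "ty": -1, "tz": 1, "rx": 0, "ry": 0, "rz": 0, "fingers": 50}

```text
time_s: 3.58
tool_pos: [0.5568, -0.1677, 0.0845]
tool_rot: [[0.197, 0.98, -0.001], [0.98, -0.197, 0.0], [0.0, -0.001, -1.0]]
force: [-1.7, 0.7, 1.9]
gripper_width: 0.548
gripper_force: 4.9
```

>>> play_rows:
  motion:
    - {"tx": 0, "ty": 0, "tz": 0, "rx": 0, "ry": 0, "rz": 0, "fingers": 49.8}
    - {"tx": 0, "ty": 0, "tz": 0, "rx": 0, "ry": 0, "rz": 0, "fingers": 49.8}
    - {"tx": 0, "ty": 0, "tz": 0, "rx": 0, "ry": 0, "rz": 0, "fingers": 49.8}

```text
time_s: 3.95
tool_pos: [0.5569, -0.1677, 0.0846]
tool_rot: [[0.197, 0.98, -0.0], [0.98, -0.197, 0.0], [0.0, -0.0, -1.0]]
force: [-2.0, 0.2, 2.4]
gripper_width: 0.54
gripper_force: 11.1
```

>>> play_rows:
  motion:
    - {"tx": 5, "ty": 0, "tz": 0, "rx": 0, "ry": 0, "rz": 0, "fingers": 49.8}
    - {"tx": 14, "ty": 0, "tz": 0, "rx": 0, "ry": 0, "rz": 0, "fingers": 49.8}
    - {"tx": 24, "ty": 0, "tz": 0, "rx": 0, "ry": 0, "rz": 0, "fingers": 49.8}
    - {"tx": 34, "ty": 0, "tz": 0, "rx": 0, "ry": 0, "rz": 0, "fingers": 49.8}
    - {"tx": 44, "ty": 0, "tz": 0, "rx": 0, "ry": 0, "rz": 0, "fingers": 49.8}
    - {"tx": 53, "ty": 0, "tz": 0, "rx": 0, "ry": 0, "rz": 0, "fingers": 49.8}
    - {"tx": 60, "ty": 0, "tz": 0, "rx": 0, "ry": 0, "rz": 0, "fingers": 49.8}
    - {"tx": 60, "ty": 0, "tz": 0, "rx": 0, "ry": 0, "rz": 0, "fingers": 49.8}

```text
time_s: 4.95
tool_pos: [0.569, -0.108, 0.0846]
tool_rot: [[0.197, 0.98, -0.0], [0.98, -0.197, 0.001], [0.001, -0.0, -1.0]]
force: [0.3, 2.5, -0.2]
gripper_width: 0.543
gripper_force: 11.1
```

>>> play_rows:
  motion:
    - {"tx": 5, "ty": 0, "tz": 0, "rx": 0, "ry": 0, "rz": 0, "fingers": 49.8}
    - {"tx": 14, "ty": 0, "tz": 0, "rx": 0, "ry": 0, "rz": 0, "fingers": 49.8}
    - {"tx": 24, "ty": 0, "tz": 0, "rx": 0, "ry": 0, "rz": 0, "fingers": 49.8}
    - {"tx": 34, "ty": 0, "tz": 0, "rx": 0, "ry": 0, "rz": 0, "fingers": 49.8}
    - {"tx": 44, "ty": 0, "tz": 0, "rx": 0, "ry": 0, "rz": 0, "fingers": 49.8}
    - {"tx": 53, "ty": 0, "tz": 0, "rx": 0, "ry": 0, "rz": 0, "fingers": 49.8}
    - {"tx": 60, "ty": 0, "tz": 0, "rx": 0, "ry": 0, "rz": 0, "fingers": 49.8}
    - {"tx": 60, "ty": 0, "tz": 0, "rx": 0, "ry": 0, "rz": 0, "fingers": 49.8}

```text
time_s: 5.95
tool_pos: [0.5809, -0.0491, 0.0846]
tool_rot: [[0.197, 0.98, 0.0], [0.98, -0.197, 0.001], [0.001, -0.0, -1.0]]
force: [-0.3, 2.5, -0.2]
gripper_width: 0.542
gripper_force: 11.1
```

Run:
```python
from h import *
a,d=snap('top','t2'); b,e=snap('side','s2')
s=bot.sense(); print(s['tool_pos'],s['gripper_force'],s['force'])
f=lambda q,k:cv2.resize(q[:,:,::-1],None,fx=k,fy=k,interpolation=cv2.INTER_CUBIC)
cv2.imwrite('pics/t2c.png',f(a[145:235,230:360],6))
cv2.imwrite('pics/s2c.png',f(b[130:270,250:430],4))
```

```text
[ 0.58083867 -0.04956247  0.08460445] 11.043721139431 [ 0.38955372  2.58716385 -0.48491816]
```

View pics/t2c.png

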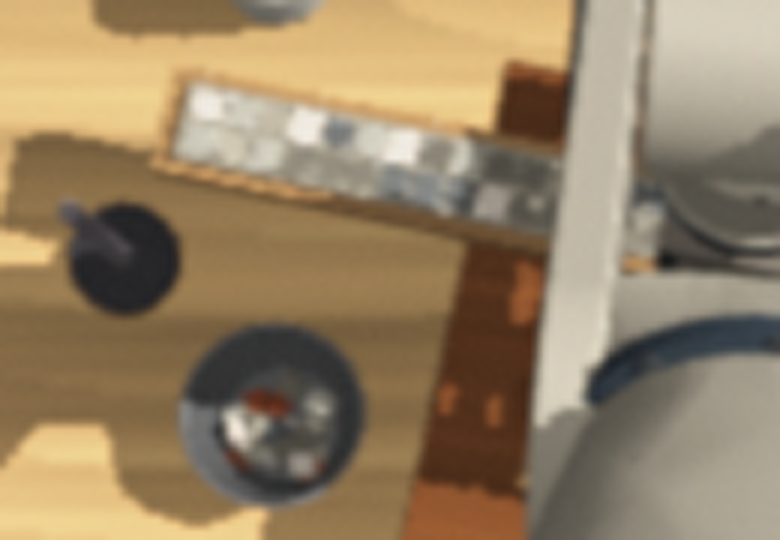

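View pics/s2c.png

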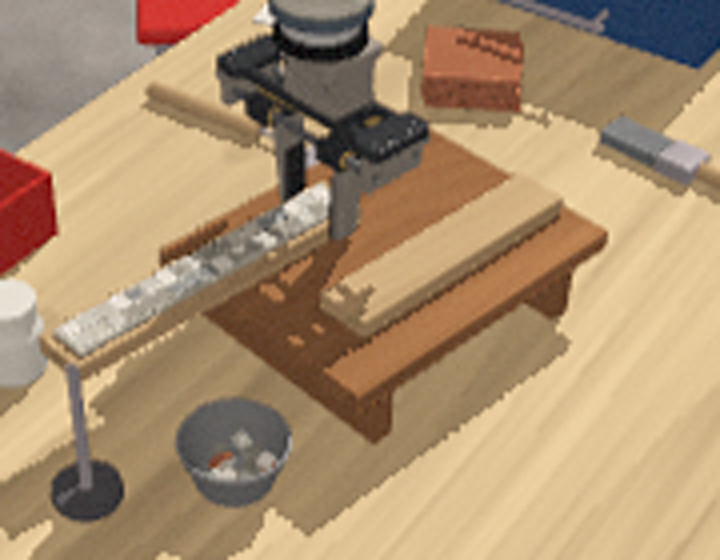

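The strip is held and has slid out level. In the top crop its leading corners are at (180,76) and (155,165), the foot's centre is at (124,258) and the post's top at (68,212). Next I'll work out the remaining distance.

Run:
```python
from m import *
D=lambda q,h:np.array([ray('top',230+(u+.5)/6-.5,145+(v+.5)/6-.5,h) for u,v in q])[:,:2]
l=D([(180,76),(155,165)],.098); F2=D([(124,258)],.012)[0]; T2=D([(68,212)],.135)[0]
e=D([(508,65)],.08)
y=(S[0]+S[3]-S[1]-S[2]);y/=np.linalg.norm(y);o=S.mean(0);x=np.array([y[1],-y[0]])
L=lambda p:np.array([(p-o)@x,(p-o)@y]).round(4)
print('lead',L(l[0]),L(l[1]),'mid',L(l.mean(0)),'foot',L(F2),'post',L(T2),'first',L(F),L(T))
# strip far edge yaw, z of top from depth
d=np.load('pics/t2.npy')
for u,v in[(200,110),(300,125),(420,160),(520,190)]: print(pt('top',d,230+u//6,145+v//6).round(4))
```

```text
lead [0.0783 0.2935] [0.0352 0.2954] mid [0.0568 0.2944] foot [0.0011 0.3192] post [0.0008 0.3204] first [0.0008 0.3202] [0.0018 0.3193]
[0.6369 0.1964 0.1046]
[0.6309 0.1493 0.1064]
[0.6151 0.0945 0.1026]
[0.601  0.0505 0.1035]
```

>>> play_rows:
  motion:
    - {"tx": 4, "ty": 0, "tz": 0, "rx": 0, "ry": 0, "rz": 0, "fingers": 49.8}
    - {"tx": 10, "ty": 0, "tz": 0, "rx": 0, "ry": 0, "rz": 0, "fingers": 49.8}
    - {"tx": 16, "ty": 0, "tz": 0, "rx": 0, "ry": 0, "rz": 0, "fingers": 49.8}
    - {"tx": 21, "ty": 0, "tz": 0, "rx": 0, "ry": 0, "rz": 0, "fingers": 49.8}
    - {"tx": 24.5, "ty": 0, "tz": 0, "rx": 0, "ry": 0, "rz": 0, "fingers": 49.8}
    - {"tx": 24.5, "ty": 0, "tz": 0, "rx": 0, "ry": 0, "rz": 0, "fingers": 49.8}
    - {"tx": 24.5, "ty": 0, "tz": 0, "rx": 0, "ry": 0, "rz": 0, "fingers": 49.8}

```text
time_s: 6.92
tool_pos: [0.5856, -0.0256, 0.0846]
tool_rot: [[0.198, 0.98, 0.0], [0.98, -0.198, 0.001], [0.001, -0.0, -1.0]]
force: [-0.7, 2.5, 0.1]
gripper_width: 0.54
gripper_force: 10.9
```

Run:
```python
from h import *
a,d=snap('top','t3'); b,e=snap('side','s3')
s=bot.sense(); print(s['time_s'],s['tool_pos'],s['gripper_force'],s['force'])
f=lambda q,k:cv2.resize(q[:,:,::-1],None,fx=k,fy=k,interpolation=cv2.INTER_CUBIC)
cv2.imwrite('pics/t3c.png',f(a[145:235,230:360],6))
cv2.imwrite('pics/s3c.png',f(b[130:270,250:430],4))
```

```text
7.025 [ 0.58557128 -0.02562211  0.08456031] 11.006587743759155 [0.42496332 3.8468397  0.63321291]
```

View pics/t3c.png

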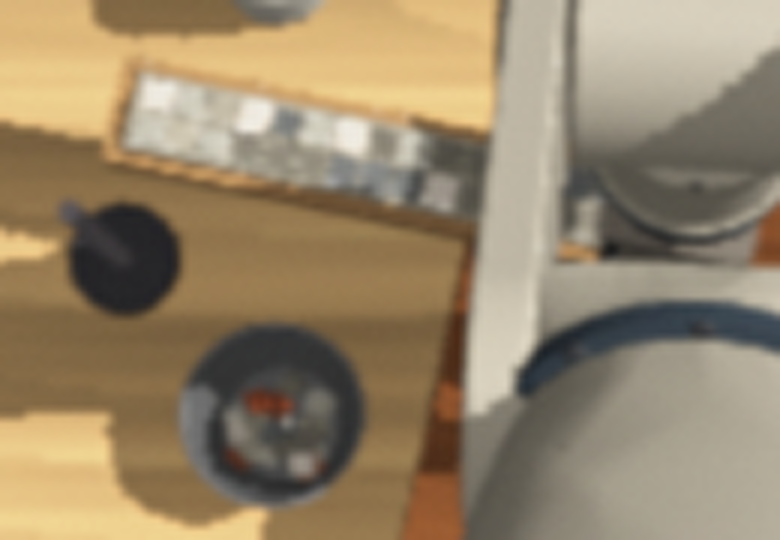

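View pics/s3c.png

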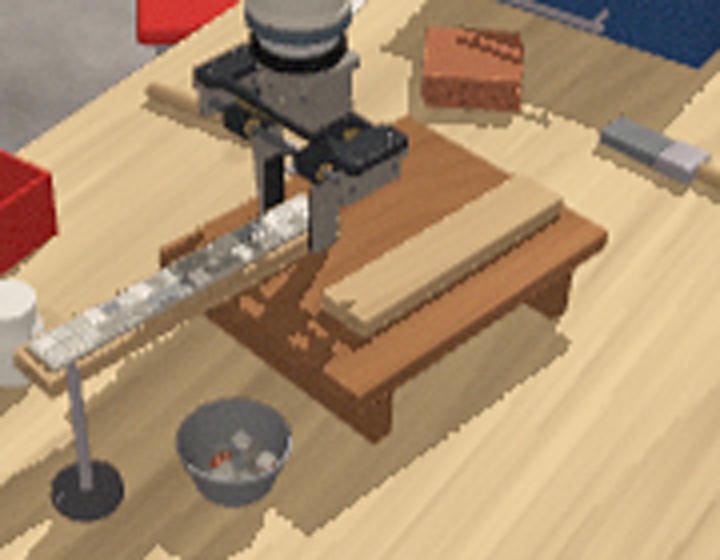

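The strip's leading corners are now at (131,64) and (105,156) in the top crop, and at about (18,348) and (56,385) in the side crop. It looks level, and the board, bowl and marker are unmoved. One last numeric check follows.

Run:
```python
from m import *
y=(S[0]+S[3]-S[1]-S[2]);y/=np.linalg.norm(y);o=S.mean(0);x=np.array([y[1],-y[0]])
L=lambda p:np.array([(p[:2]-o)@x,(p[:2]-o)@y]).round(4)
for u,v in[(131,64),(105,156)]: print('top',L(ray('top',230+(u+.5)/6-.5,145+(v+.5)/6-.5,.098)))
for u,v in[(18,348),(56,385)]: print('side',L(ray('side',250+(u+.5)/4-.5,130+(v+.5)/4-.5,.098)))
print('side foot',L(ray('side',250+87/4,130+489/4,.012)),'post',L(ray('side',250+73/4,130+364/4,.135)))
d=np.load('pics/t3.npy')
# plane fit over tesserae
c=np.array([[150,85],[140,130],[400,190],[465,150],[450,205],[420,130]],np.int32)//6
m=np.zeros(d.shape,np.uint8); cv2.fillConvexPoly(m,cv2.convexHull(c+[230,145]),1)
q=np.array([pt('top',d,u,v) for v,u in np.argwhere(m)]); l=np.array([L(p) for p in q])
k=np.linalg.lstsq(np.c_[l,np.ones(len(l))],q[:,2],rcond=None)[0]; print('slope',k,len(q),q[:,2].std())
```

```text
top [0.0794 0.317 ]
top [0.0348 0.319 ]
side [0.0837 0.3166]
side [0.0315 0.3193]
side foot [-0.0012  0.3229] post [0.0053 0.3179]
slope [-0.0286778   0.00151629  0.10458709] 560 0.001120944805470724
```

```bash
python3 -c "
from station import bot
print(bot.close_job())"
```

```text
the job is handed in; nothing more can be done
None
```

I slid the strip out until its leading end was level with the marker post (within about 2 mm as measured), still held level at about 11 N, and handed the job in; no verdict was shown.

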